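Hold a tube on the touch-start vortex mixer

TASK

Start the vortex mixer by pressing its green button fully down and letting it come back up. Then take the white-capped tube out of the violet rack, stand its tip upright in the mixer's black spring cup and push the cup down with it about halfway, 7 mm of its 14 mm travel; keep it there for two seconds and finish still gripping the tube and holding the cup down. Leave the green-capped tube standing in the rack.

Things in the scene. Friction and masses are not known exactly. Their poses are not given: they have to be found in the camera images.
- start_button (a joint): travel of the green start button, m: 0 is up, grows as it is pressed straight down, 0.006 is fully down; it springs back. About 1.2 N starts it moving, 4 N takes it fully down.
- start_button_top (a point): centre of the top face of the green round push button (24 mm diameter cap standing 6 mm out of a grey round housing) on the low blue control deck at the front (robot side) left of the mixer; the top is 70 mm above the worktop when up. The point moves with the button. A black speed dial 60 mm to its right is only a fixed detail.
- mixer: white vortex mixer, fixed to the worktop, 156 x 126 mm in plan; origin at the centre of its underside on the worktop, z up. At yaw 0 its control deck (52 mm high) faces the robot (-x) and its tower (70 mm high) with the spring cup is behind it (+x); it stands at some yaw within about 0.4 rad.
- cup_floor (a point): centre of the inner floor of the black rubber spring cup on the mixer's tower, 101 mm above the worktop when the cup is up; moves with the cup. Rim 19 mm above it, 50 mm outside, 42 mm inside, narrowing to 28 mm at the floor. The cup sits on a vertical steel stem with an orange ring, whose lower edge reaches the grey collar at about 7 mm of travel.
- mixer_cup (a joint): travel of the spring cup, m: 0 is up, grows as it is pushed straight down, 0.014 is the stop. 2 N starts it moving (the tube's own weight does not), then 0.5 N more per mm: 5.5 N at 7 mm, 9 N at the stop.
- tube_rack: violet lattice tube rack, 112 x 146 x 61 mm, fixed to the worktop, open square cells 30 mm wide in 3 rows along its x (centres at -34, 0, 34 mm) and 4 along its y (centres at -51, -17, 17, 51 mm); origin at the centre of its underside, z up. The tubes stand in the middle row, one at each end (y = -51 and y = +51 mm); which is where changes.
- white_tube: closed conical tube with WHITE screw cap, 119 mm long, body 28 mm diameter with conical foot, cap 34 mm diameter and 17 mm high (from 102 to 119 mm above the tip), about 45 g; origin at the middle of its tip, z up along the tube. It stands loose and nearly upright in the rack, tip 3 mm above the worktop, with 1 mm play.
- green_tube: the same tube with a GREEN screw cap, in the other place of the rack; to be left there. Origin at its tip, z up along the tube.
Mind the look-alikes: they are no part of the job. Of the things shaped like the white_tube, the white one is meant.

How it is judged:
On the way, in this order (a step that is already met when the one before it is completed fails the run):
1. the green start button is pressed fully down (value of joint start_button above 0.005 m), for 0.1 s.
2. the start button has come back up (value of joint start_button below 0.001 m), for 0.1 s.
3. the white-capped tube is gripped and lifted clear of the rack (height (world z) of white_tube above 0.064 m and contact force between the fingers and white_tube above 2 N), for 0.1 s.
4. the tube, gripped and upright in the cup, keeps the cup about halfway down for two seconds (value of joint mixer_cup between 0.0045 and 0.0095 m and horizontal distance between white_tube and cup_floor below 0.012 m and z of white_tube in the frame of cup_floor below 0.012 m and angle between white_tube's own z axis and vertical below 0.17 rad and contact force between white_tube and mixer above 2 N and contact force between the fingers and white_tube above 2 N and contact force between each of the arm, the fingers and mixer below 0.5 N), for 1.9 s.
At the end, for the whole second after the job is handed in: The gripper still grips the white-capped tube, within 10 degrees of upright and at rest, its tip within 12 mm of the cup floor's centre; the tube alone keeps the cup 4.5 to 9.5 mm down; the start button is up; the green-capped tube is within 20 mm of where it stood (all of step 4 and value of joint start_button below 0.001 m and linear speed of white_tube below 0.02 m/s and distance of green_tube from where it was at the start of the episode below 0.02 m); the arm keeps its last pose, push and grip.
It fails at once if the green-capped tube is pulled out or knocked over (distance of green_tube from where it was at the start of the episode above 0.03 m or angle between green_tube's own z axis and vertical above 0.35 rad).
It also fails if it takes over 64 s, if anything falls off the work surface, if the arm or the gripper's body presses on something with over 40 N, if the wrist force passes 120 N, or if a joint passes its speed limit or range.

ROBOT

A 7-joint arm with a two-finger parallel gripper is mounted at the origin on a cart in front of the work surface, level with it; the furniture and walls round the work are solid. World frame = base frame: x ahead of the robot, y to its left, z up, the work surface at z = 0. Lengths are in m, angles in rad, forces in N, time in s.
With the tool pointing down it reaches from about 0.425 to 0.925 m from the base axis. Payload 6.8 kg.
Tool frame: the origin (TCP) lies midway between the tips of the shut fingers; the grasp point (between the pads) lies 19 mm behind it; z points along the fingers, y is the line along which they close (so a half turn about z gives the same grasp; the last joint's range is limited). The gripper opens to 85 mm and grips with 20 to 120 N. Pads are 22 mm wide; open, the fingers measure 114 mm over their backs; the gripper's body (76 mm by 85 mm) begins 54 mm behind the grasp point. The pads swing forward as they close: fully open they stand 13 mm farther back than shut.
Start: joints at [1.123, 0.477, 0.022, 1.555, -0.011, 1.109, -0.083], TCP at [0.225, -0.636, 0.231] pointing down, gripper open.
Joint ranges: [-2.96, 2.96], [-0.34, 2.1], [-1.41, 1.46], [0.24, 2.44], [-1.37, 4.51], [0.17, 1.92], [-2.96, 2.96]. Speed limits (rad/s): [2.39, 2.39, 3.14, 3.14, 3.14, 3.14, 3.14].

INTERFACE

Orientations are given as a rotation vector (axis times angle).
In Python, from bench import status, vision, r gives the robot as it stands. The module is installed in compiled form; this text tells all that it offers.
- The arm moves only by the shell command python3 -m handwheel 'ROWS' [OPENING] [FORCE]. ROWS is JSON, a list of rows, each an object with "dp": the shift along the tool's x, y, z in m, a list of three; "delta_rot": the turn, a rotation vector about the tool's x, y, z in rad, a list of three. In form: [{"dp": [x, y, z], "delta_rot": [rx, ry, rz]}, ...]. A call has 1 to 12 rows; each row is the pose to reach, as a shift and turn from the pose commanded when the call began, along the tool's axes at that moment; what a row does not reach only later rows make up. A row lasts 1/8 s, in which the tool goes at most 62.5 mm and 10.7 degrees, less where a joint would pass 70% of its speed; a pose out of reach is approached as far as the arm can. A call with a gripper value outside its range is refused whole. OPENING is the opening, from 0 (shut) to 1 (fully open), set as the call begins (- or left out, the last holds). The fingers move at their own pace and stop on an object; FORCE is the grip in N (left out, the last holds). Time passes only in rows, so rows that repeat a pose let the fingers close. It gives the time, the measured TCP pose, the force, the opening and the grip force at its end, in the units of the state.
- status.get_obs(): the state, without advancing time (a new reading comes with each control period).
- vision.grab_frame(name): name is "scene" or "top" or "wrist"; returns a dict with "img" (400x640x3 uint8, blue, green, red), "fovy" (degrees; the focal length in pixels is half the picture's height over the tangent of half this angle, whatever the lens; pixels are square), "cx", "cy" (the principal point, pixels), "world_from_camera" (4x4, takes a point from camera to world coordinates). Camera axes: x right, y up, looking along -z (the intrinsics and any distortion apply to the point x, -y, -z); pixel columns grow to the right and rows downward; lengths in m; the calibration is good to about 2 mm. A picture is of the moment at which its call begins. There is no depth.
- r.hand_in(): hands the job in; it is judged then, once.
The state is a dict: "clock": time; "joints": joint angles; "qvel": joint speeds; "tau": joint torques, N m; "tcp_pos": TCP position; "orientation": TCP orientation; "contact_force": force on the tool from outside, world axes, zero at the start; "moment": the same for the moment, N m; "grip_width": finger opening in m; "gripper_force": force on a finger pad.
Only numpy, scipy, OpenCV 4.12 (cv2) and the standard library are available. Lean on these libraries where they do the work, as an engineer would, in place of code of your own. Each camera call takes 0.05 s, during which the arm holds its last target. There are 200 camera calls.

## Working session

There is one attempt and no reset: what is moved stays moved. The work goes in short steps, Python scripts to look and compute and a shell command to move; the robot and the scene stay as the last step left them, time stands still between calls to the robot, and variables do not carry over. Pictures are saved under pics/ and viewed, at most 10 in all, crops included, and the job is handed in when it is done.

```bash
mkdir -p pics
python3 - <<'E'
from bench import status, vision
import cv2, numpy as np, pickle
o=status.get_obs(); print(o)
fs={}
for n in("scene","top"):
    f=vision.grab_frame(n); fs[n]=f; cv2.imwrite(f"pics/{n}0.png",f["img"]); print(n,{k:(v if k!='img' else v.shape) for k,v in f.items()})
pickle.dump(fs,open("f0.pkl","wb"))
E
```

```text
{'clock': 0.0, 'joints': array([ 1.12288956,  0.47780789,  0.02232915,  1.55647007, -0.01151487,
        1.10930158, -0.08310582]), 'qvel': array([ 0.00012363, -0.00051457, -0.00028543, -0.0010848 , -0.00096882,
        0.00136687, -0.00171802]), 'tau': array([-2.35485422e-04, -5.96464634e+01,  1.60795894e+00, -2.81197482e+01,
        1.24541923e-02,  9.36855358e-03, -8.62024223e-06]), 'tcp_pos': array([ 0.22477446, -0.63583462,  0.23031243]), 'orientation': array([-3.09457029e+00, -5.30925550e-01,  6.79301865e-04]), 'contact_force': array([ 0.42675998, -0.28667946,  0.77938318]), 'moment': array([ 0.00656064, -0.01133508, -0.03267576]), 'gripper_force': 0.0, 'grip_width': 0.08536918166920272}
scene {'img': (400, 640, 3), 'fovy': 45.69917772823061, 'cx': 313.1847024553517, 'cy': 204.50948302167274, 'world_from_camera': array([[-0.84707385,  0.3299108 , -0.41668305,  0.04270816],
       [-0.53134598, -0.50840106,  0.67764283,  0.76030462],
       [ 0.01171958,  0.79541638,  0.60595002,  0.77544087],
       [ 0.        ,  0.        ,  0.        ,  1.        ]])}
top {'img': (400, 640, 3), 'fovy': 54.247912364583684, 'cx': 316.6420708336265, 'cy': 198.1870086619018, 'world_from_camera': array([[-0.02168672,  0.98355028, -0.17932802,  0.34054724],
       [-0.99976371, -0.02160221,  0.00242421,  0.01559254],
       [-0.00148955,  0.17933822,  0.98378635,  1.01554307],
       [ 0.        ,  0.        ,  0.        ,  1.        ]])}
```

View pics/top0.png

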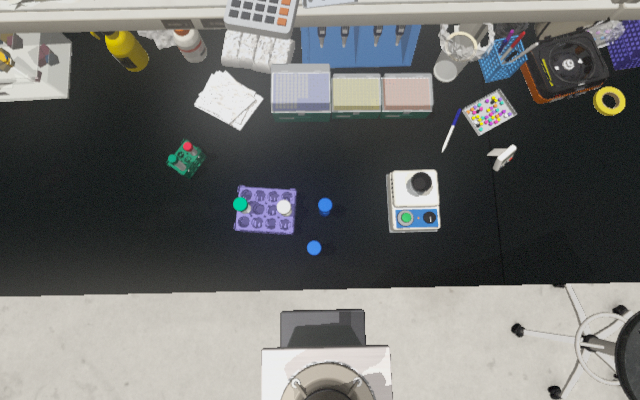

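View pics/scene0.png

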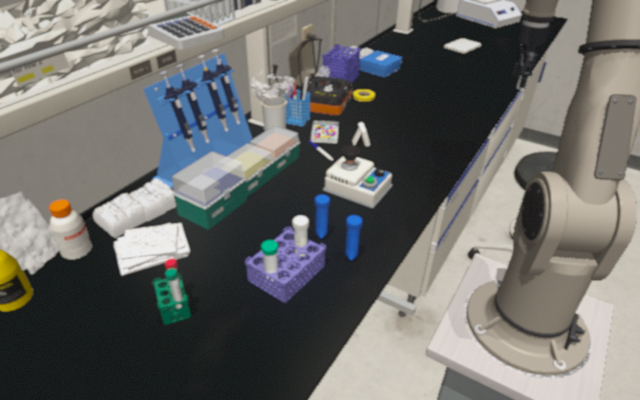

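The top view shows these things that could be taken for the white tube:
- White cap in the violet rack at (284,207). This is the one described.
- Green cap in the same rack at (240,204).
- Loose blue-capped tubes at (325,206) and (314,248).
- Small tubes in the green rack at (187,147).

The button is at (405,217), the dial at (430,217) and the cup at (421,183). I'll check these in a close crop.

Run:
```python
import cv2
a=cv2.imread("pics/top0.png"); s=cv2.imread("pics/scene0.png")
import numpy as np
c=np.vstack([np.hstack([cv2.resize(a[160:260,230:330],(400,300),interpolation=cv2.INTER_CUBIC)*1,cv2.resize(a[160:240,370:450],(400,300),interpolation=cv2.INTER_CUBIC)]),
 np.hstack([cv2.resize(s[210:310,240:373],(400,300),interpolation=cv2.INTER_CUBIC),cv2.resize(s[135:210,300:400],(400,300),interpolation=cv2.INTER_CUBIC)])])
cv2.imwrite("pics/crop1.png",c)
```

```text
(no output)
```

View pics/crop1.png

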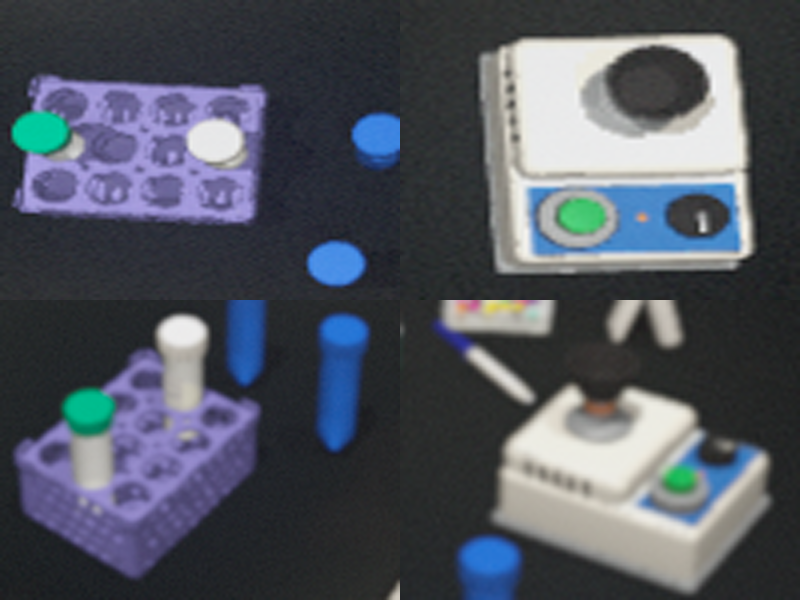

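The close crop confirms the white cap (white body, violet rack) and the green button to the left of the dial. The wrist is far away, so next I compute positions by intersecting rays with the known heights.

```bash
cat > h.py <<'E'
import numpy as np, pickle
from scipy.spatial.transform import Rotation as R
def ray(f,u,v):
    fl=200/np.tan(np.radians(f["fovy"]/2)); T=f["world_from_camera"]
    return T[:3,3],T[:3,:3]@np.array([(u-f["cx"])/fl,-(v-f["cy"])/fl,-1])
def atz(f,u,v,z):
    p,d=ray(f,u,v); return (p+d*(z-p[2])/d[2]).round(4)
def tool(o,p):  # world target -> tool-frame shift
    return (R.from_rotvec(o["orientation"]).inv().apply(np.array(p)-o["tcp_pos"])).round(4)
E
python3 - <<'E'
from h import *
F=pickle.load(open("f0.pkl","rb")); t=F["top"]; s=F["scene"]
for n,u,v,z in[("white",283.4,206.2,.122),("green",240.2,203.6,.122),("button",405.8,217.2,.07),("dial",429.5,217,.068),("cuprim",421.6,181.8,.12),("blue1",325,205,.119),("blue2",314,247.6,.119)]: print(n,atz(t,u,v,z))
# tower/deck corners at top: tower top z=.07, crop px
for x,y,z in[(513,40,.07),(738,38,.07),(522,185,.052),(742,172,.052),(747,255,.052),(517,260,.052)]: print(atz(t,370+(x-400)/5,160+y/3.75,z))
for x,y in[(40,80),(265,88),(255,220),(18,212)]: print("rack",atz(t,230+x/4,160+y/3,.061))
for n,u,v,z in[("white",300.5,220.5,.122),("green",269.5,246,.122),("button",370.2,179.5,.07),("cuprim",350.7,149.5,.12)]: print("scene",n,atz(s,u,v,z))
from bench import status
o=status.get_obs(); print(R.from_rotvec(o["orientation"]).as_matrix().round(3))
E
```

```text
white [0.4862 0.0908 0.122 ]
green [0.4946 0.1911 0.122 ]
button [ 0.461  -0.2031  0.07  ]
dial [ 0.4605 -0.2615  0.068 ]
cuprim [ 0.5375 -0.2339  0.12  ]
blue1 [ 0.4874 -0.0057  0.119 ]
blue2 [0.3895 0.0219 0.119 ]
[ 0.5785 -0.1776  0.07  ]
[ 0.5774 -0.2898  0.07  ]
[ 0.4837 -0.1801  0.052 ]
[ 0.49   -0.2905  0.052 ]
[ 0.4346 -0.2887  0.052 ]
[ 0.4338 -0.1748  0.052 ]
rack [0.548  0.2041 0.061 ]
rack [0.5381 0.0636 0.061 ]
rack [0.4284 0.0711 0.061 ]
rack [0.4381 0.2161 0.061 ]
scene white [0.4847 0.0932 0.122 ]
scene green [0.4926 0.196  0.122 ]
scene button [ 0.4594 -0.203   0.07  ]
scene cuprim [ 0.5386 -0.2348  0.12  ]
[[ 0.943  0.333 -0.001]
 [ 0.333 -0.943  0.002]
 [-0.    -0.002 -1.   ]]
```

```bash
python3 -m handwheel '[{"dp":[0.366,-0.33,0.08],"delta_rot":[0,0,-1.15]},{"dp":[0.366,-0.33,0.08],"delta_rot":[0,0,-1.15]},{"dp":[0.366,-0.33,0.08],"delta_rot":[0,0,-1.15]},{"dp":[0.366,-0.33,0.08],"delta_rot":[0,0,-1.15]},{"dp":[0.366,-0.33,0.08],"delta_rot":[0,0,-1.15]},{"dp":[0.366,-0.33,0.08],"delta_rot":[0,0,-1.15]},{"dp":[0.366,-0.33,0.08],"delta_rot":[0,0,-1.15]},{"dp":[0.366,-0.33,0.08],"delta_rot":[0,0,-1.15]},{"dp":[0.366,-0.33,0.08],"delta_rot":[0,0,-1.15]},{"dp":[0.366,-0.33,0.08],"delta_rot":[0,0,-1.15]},{"dp":[0.366,-0.33,0.08],"delta_rot":[0,0,-1.15]},{"dp":[0.366,-0.33,0.08],"delta_rot":[0,0,-1.15]}]' 0
python3 - <<'E'
from h import *
from bench import status,vision
import cv2
o=status.get_obs(); print(o["clock"],o["tcp_pos"],o["joints"].round(2),tool(o,[.4602,-.203,.07]),R.from_rotvec(o["orientation"]).as_matrix().round(3))
f=vision.grab_frame("wrist"); pickle.dump(f,open("w1.pkl","wb")); cv2.imwrite("pics/w1.png",f["img"]); print(f["world_from_camera"].round(3),f["fovy"])
E
```

```text
clock: 1.6
tcp_pos: [0.4595, -0.2047, 0.1514]
orientation: [2.312, 2.126, -0.001]
contact_force: [0.4, 0.4, 0.0]
grip_width: 0.0003
gripper_force: 0.0
1.6 [ 0.45946409 -0.20470523  0.15136388] [ 0.63  0.32 -0.4   2.02  0.17  0.83  0.05] [0.0018 0.0006 0.0814] [[ 0.084  0.997 -0.   ]
 [ 0.997 -0.084 -0.   ]
 [-0.    -0.    -1.   ]]
[[ 0.996  0.081  0.022  0.465]
 [-0.084  0.962  0.262 -0.14 ]
 [ 0.001 -0.263  0.965  0.293]
 [ 0.     0.     0.     1.   ]] 62.786599742458186
```

View pics/w1.png

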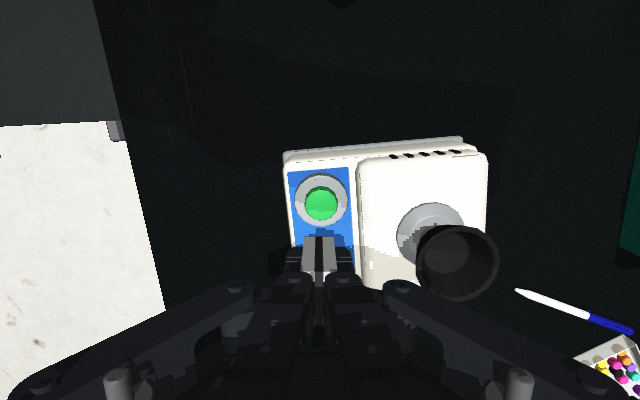

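The wrist view shows the button at (321,203), with the finger tips at (319,240) in front of it. The cup rim is centred near (457,263). I'll cross-check the positions.

Run:
```python
from h import *
import cv2
f=pickle.load(open("w1.pkl","rb")); im=f["img"]
h=cv2.cvtColor(im,cv2.COLOR_BGR2HSV); m=cv2.inRange(h,(45,120,80),(80,255,255)); M=cv2.moments(m[150:250,290:350],True); u,v=M["m10"]/M["m00"]+290,M["m01"]/M["m00"]+150
print(u,v,"button",atz(f,u,v,.07),"rim",atz(f,457,263,.12))
print("rim edges",atz(f,416.5,263,.12),atz(f,498,263,.12))
```

```text
320.51451800232286 202.8130081300813 button [ 0.4611 -0.2036  0.07  ] rim [ 0.5376 -0.2321  0.12  ]
rim edges [ 0.5143 -0.2301  0.12  ] [ 0.5613 -0.2341  0.12  ]
```

```bash
python3 -m handwheel '[{"dp":[0.001,0.001,0.05],"delta_rot":[0,0,0]},{"dp":[0.001,0.001,0.076],"delta_rot":[0,0,0]},{"dp":[0.001,0.001,0.08],"delta_rot":[0,0,0]},{"dp":[0.001,0.001,0.083],"delta_rot":[0,0,0]},{"dp":[0.001,0.001,0.085],"delta_rot":[0,0,0]},{"dp":[0.001,0.001,0.086],"delta_rot":[0,0,0]},{"dp":[0.001,0.001,0.087],"delta_rot":[0,0,0]},{"dp":[0.001,0.001,0.087],"delta_rot":[0,0,0]}]'
```

```text
clock: 2.65
tcp_pos: [0.4614, -0.2029, 0.0676]
orientation: [2.309, 2.128, -0.002]
contact_force: [-9.8, 4.3, 30.3]
grip_width: 0.0002
gripper_force: 15.0
```

Run:
```python
from bench import status,vision
import cv2,numpy as np
f=vision.grab_frame("wrist")["img"]; s=vision.grab_frame("scene")["img"]
o=status.get_obs(); print(o["contact_force"],o["moment"],o["tcp_pos"])
cv2.imwrite("pics/p2.png",np.hstack([cv2.resize(f[130:330,240:440],(400,400),interpolation=2),cv2.resize(s[130:210,320:400],(400,400),interpolation=2)]))
```

```text
[-11.38162804   3.28336035  29.48799187] [ 7.27510800e-01  2.39809001e+00 -2.33615657e-03] [ 0.46146939 -0.20285788  0.067572  ]
```

View pics/p2.png

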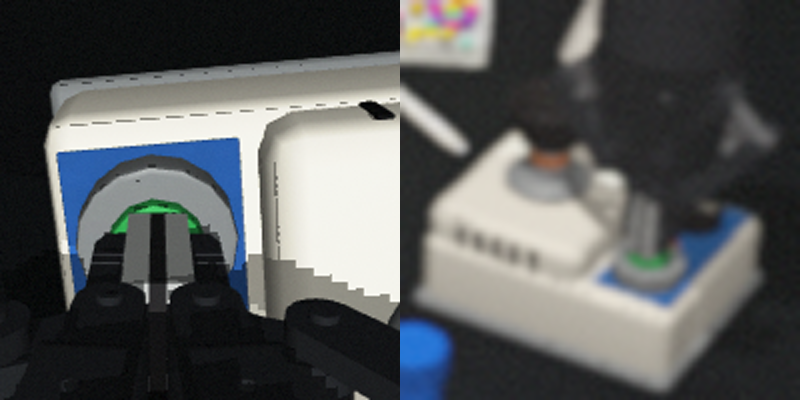

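The shut gripper's linkage, spread along x, is pressing on the mixer: the force has −11 N in x and 30 N in z. I'll lift, turn the tool 90° so the linkage lies along y, and press again.

```bash
python3 -m handwheel '[{"dp":[0,0,-0.04],"delta_rot":[0,0,0]},{"dp":[0,0,-0.07],"delta_rot":[0,0,0.18]},{"dp":[0,0,-0.07],"delta_rot":[0,0,0.36]},{"dp":[0,0,-0.07],"delta_rot":[0,0,0.54]},{"dp":[0,0,-0.07],"delta_rot":[0,0,0.72]},{"dp":[0,0,-0.07],"delta_rot":[0,0,0.9]},{"dp":[0,0,-0.07],"delta_rot":[0,0,1.08]},{"dp":[0,0,-0.07],"delta_rot":[0,0,1.26]},{"dp":[0,0,-0.07],"delta_rot":[0,0,1.44]},{"dp":[0,0,-0.07],"delta_rot":[0,0,1.48]},{"dp":[0,0,-0.07],"delta_rot":[0,0,1.48]},{"dp":[0,0,-0.07],"delta_rot":[0,0,1.48]}]'
python3 - <<'E'
from h import *
from bench import status
o=status.get_obs(); print(tool(o,[.4605,-.2033,.07]),R.from_rotvec(o["orientation"]).as_matrix().round(3))
E
```

```text
clock: 4.25
tcp_pos: [0.4613, -0.2024, 0.1346]
orientation: [3.141, 0.018, 0.001]
contact_force: [1.0, -0.9, -0.1]
grip_width: -0.0002
gripper_force: 0.0
[-0.0009  0.0009  0.0646] [[ 1.     0.012  0.001]
 [ 0.012 -1.    -0.   ]
 [ 0.001  0.    -1.   ]]
```

```bash
python3 -m handwheel '[{"dp":[-0.002,0.001,0.04],"delta_rot":[0,0,0]},{"dp":[-0.002,0.001,0.06],"delta_rot":[0,0,0]},{"dp":[-0.002,0.001,0.064],"delta_rot":[0,0,0]},{"dp":[-0.002,0.001,0.067],"delta_rot":[0,0,0]},{"dp":[-0.002,0.001,0.068],"delta_rot":[0,0,0]},{"dp":[-0.002,0.001,0.068],"delta_rot":[0,0,0]}]'
```

```text
clock: 5.0
tcp_pos: [0.4588, -0.2034, 0.0679]
orientation: [3.141, 0.016, -0.001]
contact_force: [-5.9, 1.7, 13.6]
grip_width: -0.0005
gripper_force: 6.6
```

```bash
for i in 1 2 3; do python3 -m handwheel '[{"dp":[0,0,-0.001],"delta_rot":[0,0,0]},{"dp":[0,0,-0.001],"delta_rot":[0,0,0]}]' | grep -E "tcp_pos|contact"; done; python3 -m handwheel '[{"dp":[0,0,-0.002],"delta_rot":[0,0,0]},{"dp":[0,0,-0.002],"delta_rot":[0,0,0]}]' | grep -E "tcp_pos|contact"
```

```text
tcp_pos: [0.4595, -0.2035, 0.0682]
contact_force: [-1.5, 0.0, 3.8]
tcp_pos: [0.4595, -0.2036, 0.0686]
contact_force: [-0.8, 0.7, 4.2]
tcp_pos: [0.4595, -0.2036, 0.0694]
contact_force: [-1.1, 0.6, 2.5]
tcp_pos: [0.4595, -0.2036, 0.0715]
contact_force: [-0.0, -0.4, 1.8]
```

The spring force runs from about 4 N at TCP z 0.068 to zero near 0.072, so the fingertips reach about 4 mm past the TCP and the button was fully down. Next I rise, open the gripper and go above the white tube.

```bash
python3 -m handwheel '[{"dp":[0,0,-0.06],"delta_rot":[0,0,0]},{"dp":[0,0,-0.12],"delta_rot":[0,0,-0.1]},{"dp":[0.005,-0.04,-0.16],"delta_rot":[0,0,-0.28]},{"dp":[0.01,-0.1,-0.16],"delta_rot":[0,0,-0.46]},{"dp":[0.02,-0.16,-0.16],"delta_rot":[0,0,-0.64]},{"dp":[0.03,-0.22,-0.16],"delta_rot":[0,0,-0.82]},{"dp":[0.03,-0.28,-0.16],"delta_rot":[0,0,-1.0]},{"dp":[0.03,-0.295,-0.16],"delta_rot":[0,0,-1.18]},{"dp":[0.03,-0.295,-0.16],"delta_rot":[0,0,-1.36]},{"dp":[0.03,-0.295,-0.16],"delta_rot":[0,0,-1.48]},{"dp":[0.03,-0.295,-0.16],"delta_rot":[0,0,-1.48]},{"dp":[0.03,-0.295,-0.16],"delta_rot":[0,0,-1.48]}]' 1
python3 - <<'E'
from h import *
from bench import status,vision
import cv2
o=status.get_obs(); print(tool(o,[.4855,.092,.087]),R.from_rotvec(o["orientation"]).as_matrix().round(3))
f=vision.grab_frame("wrist"); pickle.dump(f,open("w2.pkl","wb")); cv2.imwrite("pics/w2.png",f["img"])
E
```

```text
clock: 7.5
tcp_pos: [0.4862, 0.0918, 0.2311]
orientation: [-2.312, -2.127, 0.0]
contact_force: [-0.2, 0.5, -0.6]
grip_width: 0.0858
gripper_force: 0.0
[ 0.0002 -0.0006  0.1441] [[ 0.083  0.997 -0.   ]
 [ 0.997 -0.083  0.   ]
 [ 0.    -0.    -1.   ]]
```

View pics/w2.png

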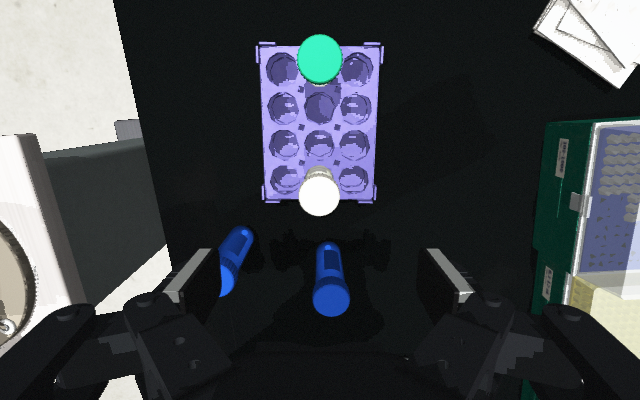

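The wrist view shows the white cap at (319,196), centred between the open fingers. The green cap is at (320,58) and the blue tubes are clear of the finger paths.

Run:
```python
from h import *
from bench import status
f=pickle.load(open("w2.pkl","rb")); o=status.get_obs()
p=atz(f,319,196,.122); print(p,atz(f,320,58,.122),"tool",tool(o,[p[0],p[1],.087]))
```

```text
[0.4865 0.0907 0.122 ] [0.4957 0.1917 0.122 ] tool [-0.001   0.0004  0.1442]
```

```bash
python3 -m handwheel '[{"dp":[-0.001,0,0.05],"delta_rot":[0,0,0]},{"dp":[-0.001,0,0.09],"delta_rot":[0,0,0]},{"dp":[-0.001,0,0.12],"delta_rot":[0,0,0]},{"dp":[-0.001,0,0.141],"delta_rot":[0,0,0]},{"dp":[-0.001,0,0.141],"delta_rot":[0,0,0]},{"dp":[-0.001,0,0.141],"delta_rot":[0,0,0]}]' && python3 -m handwheel '[{"dp":[0,0,0],"delta_rot":[0,0,0]},{"dp":[0,0,0],"delta_rot":[0,0,0]},{"dp":[0,0,0],"delta_rot":[0,0,0]},{"dp":[0,0,0],"delta_rot":[0,0,0]},{"dp":[0,0,0],"delta_rot":[0,0,0]},{"dp":[0,0,0],"delta_rot":[0,0,0]},{"dp":[0,0,0],"delta_rot":[0,0,0]},{"dp":[0,0,0],"delta_rot":[0,0,0]}]' 0 60
```

```text
clock: 8.3
tcp_pos: [0.4868, 0.0911, 0.0911]
orientation: [2.31, 2.129, 0.002]
contact_force: [0.1, 0.8, 0.0]
grip_width: 0.0851
gripper_force: 0.0
clock: 9.3
tcp_pos: [0.4866, 0.091, 0.0909]
orientation: [2.309, 2.129, 0.001]
contact_force: [-1.5, -0.2, 4.8]
grip_width: 0.0322
gripper_force: 58.9
```

```bash
python3 -m handwheel '[{"dp":[0,0,-0.04],"delta_rot":[0,0,0]},{"dp":[0,0,-0.1],"delta_rot":[0,0,0]},{"dp":[0,0,-0.155],"delta_rot":[0,0,0]},{"dp":[0,0,-0.16],"delta_rot":[0,0,0]},{"dp":[-0.04,0.01,-0.16],"delta_rot":[0,0,0]},{"dp":[-0.1,0.025,-0.16],"delta_rot":[0,0,0]},{"dp":[-0.16,0.04,-0.16],"delta_rot":[0,0,0]},{"dp":[-0.22,0.055,-0.16],"delta_rot":[0,0,0]},{"dp":[-0.28,0.07,-0.16],"delta_rot":[0,0,0]},{"dp":[-0.319,0.078,-0.16],"delta_rot":[0,0,0]},{"dp":[-0.319,0.078,-0.16],"delta_rot":[0,0,0]},{"dp":[-0.319,0.078,-0.16],"delta_rot":[0,0,0]}]'
python3 - <<'E'
from h import *
from bench import status,vision
import cv2
o=status.get_obs(); print(tool(o,[.5376,-.2335,.25]),R.from_rotvec(o["orientation"]).as_matrix().round(3))
fs={n:vision.grab_frame(n) for n in("wrist","scene","top")}; pickle.dump(fs,open("f3.pkl","wb"))
w,s,t=[fs[n]["img"] for n in("wrist","scene","top")]
cv2.imwrite("pics/c3.png",np.vstack([cv2.resize(w[100:400,170:470],(400,400),interpolation=2)[:300],]) if 0 else np.hstack([cv2.resize(w[150:350,220:420],(400,400),interpolation=2),cv2.resize(s[70:210,310:410],(286,400),interpolation=2)]))
E
```

```text
clock: 10.8
tcp_pos: [0.5377, -0.2322, 0.2492]
orientation: [-2.307, -2.129, 0.0]
contact_force: [-0.5, 0.9, -0.3]
grip_width: 0.0321
gripper_force: 60.4
[-0.0013  0.     -0.0008] [[ 0.08   0.997 -0.002]
 [ 0.997 -0.08   0.001]
 [ 0.001 -0.002 -1.   ]]
```

View pics/c3.png

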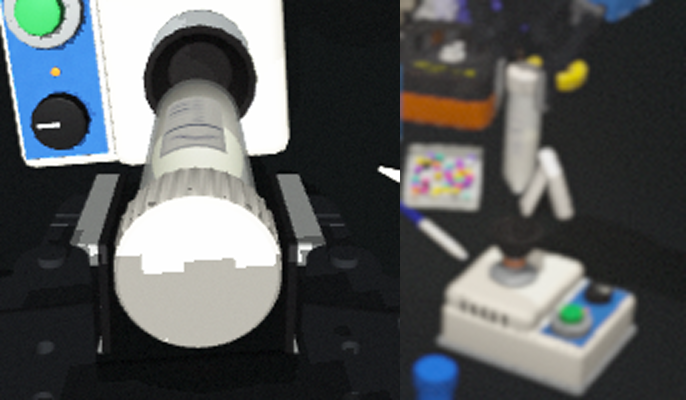

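The tube is held between the pads and the cup is ahead of it. In the scene crop the cap top is at full-image (353.7,94.5) and the tip at (350.9,136.4). I'll check tilt and height by projection.

Run:
```python
from h import *
fs=pickle.load(open("f3.pkl","rb"))
def proj(f,p):
    T=f["world_from_camera"]; q=T[:3,:3].T@(np.array(p)-T[:3,3]); fl=200/np.tan(np.radians(f["fovy"]/2)); return (f["cx"]-fl*q[0]/q[2],f["cy"]+fl*q[1]/q[2])
x,y,z=.5377,-.2322,.2492-.088
for n in("scene","wrist"): print(n,np.round(proj(fs[n],[x,y,z]),1),np.round(proj(fs[n],[x,y,z+.119]),1))
print("wrist cap",atz(fs["wrist"],319,285,z+.119), "scene tip",atz(fs["scene"],350.9,136.4,z),"cap",atz(fs["scene"],353.7,94.5,z+.119))
print("cup floor proj wrist",proj(fs["wrist"],[.5376,-.2335,.101]))
print("cup rim proj wrist",proj(fs["wrist"],[.5376,-.2335,.120]))
```

```text
scene [351.5 136.5] [354.4  94.2]
wrist [318.6 202. ] [318.4 287.4]
wrist cap [ 0.538  -0.2312  0.2802] scene tip [ 0.5391 -0.2318  0.1612] cap [ 0.5382 -0.2298  0.2802]
cup floor proj wrist (np.float64(318.6730399719172), np.float64(185.40466580331577))
cup rim proj wrist (np.float64(318.6619961571562), np.float64(190.3685640572672))
```

```bash
python3 -m handwheel '[{"dp":[-0.001,0,0.025],"delta_rot":[0,0,0]},{"dp":[-0.001,0,0.045],"delta_rot":[0,0,0]},{"dp":[-0.001,0,0.055],"delta_rot":[0,0,0]},{"dp":[-0.001,0,0.055],"delta_rot":[0,0,0]},{"dp":[-0.001,0,0.055],"delta_rot":[0,0,0]}]' | grep -E "tcp|contact"
for i in 1 2 3 4; do python3 -m handwheel '[{"dp":[0,0,0.002],"delta_rot":[0,0,0]},{"dp":[0,0,0.002],"delta_rot":[0,0,0]}]' | grep -E "tcp|contact"; done
```

```text
tcp_pos: [0.5387, -0.2343, 0.1962]
contact_force: [0.2, 0.3, -0.3]
tcp_pos: [0.5381, -0.2345, 0.1936]
contact_force: [-0.5, -0.2, -0.5]
tcp_pos: [0.5379, -0.2344, 0.1911]
contact_force: [-0.7, 0.2, -0.2]
tcp_pos: [0.5381, -0.2344, 0.1893]
contact_force: [-0.0, -0.7, -0.2]
tcp_pos: [0.5382, -0.2344, 0.1875]
contact_force: [-0.4, 0.4, 3.0]
```

```bash
for i in 1 2; do python3 -m handwheel '[{"dp":[0,0,0.002],"delta_rot":[0,0,0]},{"dp":[0,0,0.002],"delta_rot":[0,0,0]}]' | grep -E "tcp|contact"; done;  python3 -m handwheel '[{"dp":[0,0,0.0015],"delta_rot":[0,0,0]},{"dp":[0,0,0.0015],"delta_rot":[0,0,0]},{"dp":[0,0,0.0015],"delta_rot":[0,0,0]}]'
python3 - <<'E'
from bench import status,vision
import cv2,numpy as np
w=vision.grab_frame("wrist")["img"]; s=vision.grab_frame("scene")["img"]
F=np.array([status.get_obs()["contact_force"]]); print(F)
cv2.imwrite("pics/c4.png",np.hstack([cv2.resize(w[150:350,220:420],(400,400),interpolation=2),cv2.resize(s[90:190,310:410],(400,400),interpolation=2)]))
E
```

```text
tcp_pos: [0.5382, -0.2344, 0.1854]
contact_force: [-0.7, 1.0, 3.4]
tcp_pos: [0.5382, -0.2344, 0.1834]
contact_force: [0.9, 0.8, 3.9]
clock: 13.45
tcp_pos: [0.5383, -0.2344, 0.182]
orientation: [2.309, 2.129, 0.0]
contact_force: [-0.3, -0.6, 4.2]
grip_width: 0.0319
gripper_force: 60.8
[[-0.35620676  0.73531212  5.17220413]]
```

View pics/c4.png

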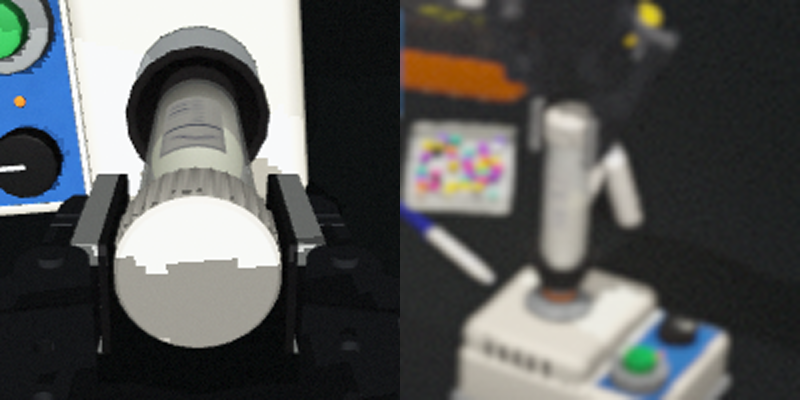

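The tube is upright in the cup and the orange ring reaches down near the collar. I'll average the force while dwelling.

```bash
for i in 1 2 3 4 5 6 7 8; do python3 -m handwheel '[{"dp":[0,0,0],"delta_rot":[0,0,0]}]' | grep -E "contact"; done; python3 -c "
from bench import status; o=status.get_obs(); print(o['tcp_pos'],o['clock'])"
```

```text
contact_force: [-0.0, 0.7, 4.9]
contact_force: [0.1, -0.3, 4.9]
contact_force: [-0.8, 0.4, 5.7]
contact_force: [-0.2, 0.0, 5.0]
contact_force: [-0.4, 1.1, 4.7]
contact_force: [0.0, 0.1, 3.7]
contact_force: [-0.3, 0.4, 6.1]
contact_force: [-0.2, 0.5, 4.1]
[ 0.53824557 -0.23443602  0.18197408] 14.55
```

The mean is 4.9 N, plus about 0.3 N for the tube's weight, which gives 6.5 mm of travel. Geometry gives 7 mm. I'll hold and hand in.

```bash
for i in 1 2; do python3 -m handwheel '[{"dp":[0,0,0],"delta_rot":[0,0,0]},{"dp":[0,0,0],"delta_rot":[0,0,0]},{"dp":[0,0,0],"delta_rot":[0,0,0]},{"dp":[0,0,0],"delta_rot":[0,0,0]},{"dp":[0,0,0],"delta_rot":[0,0,0]},{"dp":[0,0,0],"delta_rot":[0,0,0]},{"dp":[0,0,0],"delta_rot":[0,0,0]},{"dp":[0,0,0],"delta_rot":[0,0,0]},{"dp":[0,0,0],"delta_rot":[0,0,0]},{"dp":[0,0,0],"delta_rot":[0,0,0]}]' | grep -E "contact|clock|grip"; done; python3 -c "
from bench import r; print(r.hand_in())"
```

```text
clock: 15.8
contact_force: [-1.2, 0.1, 4.7]
grip_width: 0.0318
gripper_force: 60.8
clock: 17.05
contact_force: [-1.3, -0.3, 5.6]
grip_width: 0.0321
gripper_force: 60.8
the job is handed in; nothing more can be done
None
```

I handed the job in at about 17 s; no verdict came back. By force and position readings, the button was pressed fully down and released, and the gripped white tube is upright in the cup, holding it about 6.5–7 mm down; I never moved the green tube.

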